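# Lock the tamping stand's depth screw with its wing nut

### The arm

A 6-joint arm with a two-finger parallel gripper is mounted at the origin on a cart in front of the work surface, level with it; the furniture and walls round the work are solid. World frame = base frame: x ahead of the robot, y to its left, z up, the work surface at z = 0. Lengths are in m, angles in rad, forces in N, time in s.
With the tool pointing down it reaches from about 0.35 to 0.775 m from the base axis. Payload 5.5 kg.
Tool frame: the origin (TCP) lies at the very end of the fingers, on their centre line; the grasp point (between the pads) lies env.pinch_z behind it (env.pinch_z is the distance from the TCP to the grasp point, in m); z points along the fingers, y is the line along which they close (so a half turn about z gives the same grasp; the last joint's range is limited). The gripper opens to 85 mm and grips with 20 to 120 N. Pads are 22 mm wide; open, the fingers measure 114 mm over their backs; the gripper's body (76 mm by 85 mm) begins 54 mm behind the grasp point. The pads swing forward as they close: fully open they stand 13 mm farther back than shut.
Start: joints at [1.175, 0.313, 0.046, 1.304, 0, 1.431], TCP at [0.146, 0.556, 0.196] pointing down, gripper open.
Joint ranges: [-2.76, 2.76], [-0.86, 1.69], [-1.03, 1.26], [-2.2, 2.34], [-1.47, 1.5], [-3.14, 3.14]. Speed limits (rad/s): [2.57, 2.57, 3.14, 3.14, 3.14, 3.14].

### API

Orientations are given as a unit quaternion [w, x, y, z].
In Python, from workcell import env, eyes gives the robot as it stands.
- The arm moves only by the shell command python3 -m jog 'ROWS' [FORCE]. ROWS is JSON, one flat list of numbers, 7 for each row, row after row: the shift along the world's x, y, z as a fraction of full scale, then the turn, a rotation vector about the world's x, y, z as a fraction of full scale, then the opening, from -1 (shut) to 1 (fully open), so that 0 is half open. A call has 1 to 12 rows; each row is the pose to reach, as a shift and turn from the pose commanded when the call began, turning the shorter way round; what a row does not reach only later rows make up. Full scale, the value 1, is 20 cm for a shift and pi rad for a turn. A row lasts 1/12 s, in which the tool goes at most 41.7 mm and 7.16 degrees, less where a joint would pass 70% of its speed; a pose out of reach is approached as far as the arm can. A call with a number of a shift or a turn outside -1 to 1 is refused whole. A call with a gripper value outside its range is refused whole. The fingers move at their own pace and stop on an object; FORCE is the grip in N (left out, the last holds). Time passes only in rows, so rows that repeat a pose let the fingers close. It gives the time, the measured TCP pose, the force, the opening and the grip force at its end, in the units of the state.
- env.get_state(): the state, without advancing time (a new reading comes with each control period).
- eyes.read_camera(name): name is "scene" or "top" or "wrist"; returns (picture, depth): 480x640x3 uint8, red, green, blue; 480x640 float32, m along the optical axis (not along the pixel's ray), 0 where there is no reading.
- eyes.calibration(name): a dict with "fx", "fy", "cx", "cy" (pixels), "R" (3x3) and "t" (3): a world point X has camera coordinates R X + t; the wrist camera has in their place "tool_from_camera" (4x4, takes a point from camera to tool coordinates, whose origin is the TCP and whose axes are the flange's). Camera axes: x right, y down, z forward; pixel columns grow to the right and rows downward; lengths in m; the calibration is good to about 2 mm. A picture is of the moment at which its call begins: read the wrist's pose just before it. calibration takes no time and is no camera call.
- env.hand_in(): hands the job in; it is judged then, once.
The state is a dict: "clock": time; "joint_pos": joint angles; "qvel": joint speeds; "tau": joint torques, N m; "tcp_pos": TCP position; "orientation": TCP orientation; "wrist_force": force on the tool from outside, world axes, zero at the start; "ft_torque": the same for the moment, N m; "finger_gap": finger opening in m; "grip_force": force on a finger pad.
Only numpy, scipy, OpenCV 4.12 (cv2) and the standard library are available. Lean on these libraries where they do the work, as an engineer would, in place of code of your own. Each camera call takes 0.05 s, during which the arm holds its last target. There are 200 camera calls.

### The job

The tamping depth of the stand with the red wing nut has just been set and must be locked. Turn the red wing nut clockwise (seen from above) down its screw until it is jammed fully home on the boss of the bridge, without turning the black-headed set screw that it sits on, and let go. Leave the blue wing nut on the other stand as it is: that one is still being adjusted.

Things in the scene. Friction and masses are not known exactly. Their poses are not given: they have to be found in the camera images.
- red_nut_centre (a point): Centre (half-way up) of the red wing nut, on its upright screw. Nut 22 mm high; hub with two upright flats 24 mm apart, each 28 mm long; wings 10 mm thick reach 36 mm out, their tips 12 mm above the centre. The frame turns with the nut: z up, x square to the flats (grip across them, from above), y along the wings. The red and the blue stand differ only in the nut's colour and may swap places.
- red_nut (a joint): Turn of the red nut in rad: 0 = jammed home on the boss, a solid stop (its wings then lie along the stand's bridge, its centre 135 mm above the worktop); negative = unscrewed. It starts between -1.25 and -0.7 and grows clockwise seen from above, sinking 2.4 mm per rad. It turns stiffly (about 0.1 N m) and stays where it is left.
- red_screw (a joint): Turn in rad of the red stand's set screw, 0 as set. Its black head, 16 mm across, tops out 29 mm above the seated nut's centre; it turns apart from the nut, easily if gripped. Below the nut: a fixed boss 18 mm across, 24 mm high, on the bridge (28 x 110 mm), whose top is 35 mm below the seated nut's centre, so fingertips may reach down beside the boss. The stand is fixed to the worktop.
- blue_nut_wing (a point): Point on one wing of the blue nut, 30 mm from its axis. The blue stand is just like the red one and has the same sizes; its nut is to stay as it is.
Not all that is in view belongs to the job. What is shaped like the part that bears red_nut_centre but pink or purple is not meant.

How it is judged:
By the outcome, as a careful person would: the job done as asked, in the order asked, and still so for the second after the job is handed in, with the robot touching nothing.
It also fails if it takes over 35 s, if anything falls off the work surface, if the arm or the gripper's body presses on something with over 40 N, if the wrist force passes 120 N, or if a joint passes its speed limit or range.

## Working session

There is one attempt and no reset: what is moved stays moved. The work goes in short steps, Python scripts to look and compute and a shell command to move; the robot and the scene stay as the last step left them, time stands still between calls to the robot, and variables do not carry over. Pictures are saved under pics/ and viewed, at most 10 in all, crops included, and the job is handed in when it is done.

```bash
mkdir -p pics; ls; python3 - <<'E'
from workcell import env,eyes
import cv2,numpy as np
print(env.pinch_z,env.get_state())
for n in("top","scene"):
    p,d=eyes.read_camera(n); cv2.imwrite(f"pics/{n}1.png",p[:,:,::-1]); np.save(f"pics/{n}1.npy",d); np.save(f"pics/{n}1p.npy",p)
    print(eyes.calibration(n))
E
```

```text
pics
0.0187 {'clock': 0.0, 'joint_pos': array([ 1.17540390e+00,  3.14041758e-01,  4.49838906e-02,  1.30363248e+00,
       -1.11769397e-05,  1.43117656e+00]), 'qvel': array([-3.42357029e-04, -8.95443783e-05, -1.36644346e-03, -2.03693053e-04,
       -3.96144934e-04, -1.14888645e-03]), 'tau': array([ 1.84385783e-03, -4.80622959e+01,  2.98534369e+01,  1.93930801e-02,
       -2.17074989e-05,  1.86850224e-05]), 'tcp_pos': array([0.14526576, 0.55573876, 0.19528744]), 'orientation': array([-2.44930359e-04,  1.27537957e-01,  9.91833238e-01, -9.14803852e-04]), 'wrist_force': array([ 0.28297275, -0.40215417,  0.73930841]), 'ft_torque': array([-0.00355825, -0.02438353,  0.03713628]), 'grip_force': 0.0, 'finger_gap': 0.08538852990815693}
{'fx': 502.5655786720696, 'fy': 502.5655786720696, 'cx': 320.00035856011806, 'cy': 237.47460393798744, 'R': array([[ 3.17526172e-02, -9.99495597e-01, -5.67740340e-04],
       [-9.75739617e-01, -3.08748043e-02, -2.16746269e-01],
       [ 2.16619413e-01,  7.43622807e-03, -9.76227808e-01]]), 't': array([0.05532565, 0.44395595, 1.16626529])}
{'fx': 467.88034707906286, 'fy': 467.88034707906286, 'cx': 323.79964052595903, 'cy': 241.41949688441167, 'R': array([[ 0.87920429, -0.47641482,  0.0053601 ],
       [-0.2145737 , -0.40598166, -0.88833384],
       [ 0.42539151,  0.77987679, -0.45916691]]), 't': array([-0.34893474,  0.20013333,  0.89770826])}
```

View pics/top1.png

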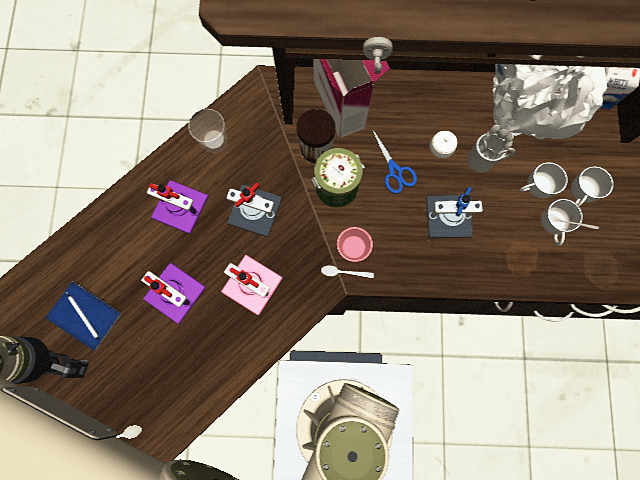

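View pics/scene1.png

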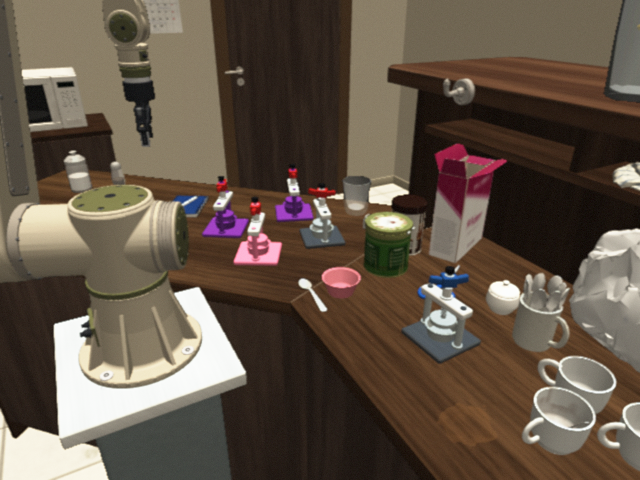

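The target is the stand on the dark grey plate, with its red nut at about top (248,195) and scene (322,190). The red nuts on purple and pink plates are decoys. The blue nut is at top (465,200).

```bash
cat > h.py <<'E'
import numpy as np,cv2
from workcell import env,eyes
def cloud(n,p,d):
    c=eyes.calibration(n); v,u=np.mgrid[:480,:640]
    X=np.stack([(u-c['cx'])/c['fx']*d,(v-c['cy'])/c['fy']*d,d],-1)
    return (X-c['t'])@c['R']
def red(p):
    p=p.astype(int); return (p[...,0]>90)&(p[...,1]<60)&(p[...,2]<60)
E
python3 - <<'E'
from h import *
for n,b in(("top",(225,280,175,235)),("scene",(300,345,175,250))):
    p=np.load(f"pics/{n}1p.npy");d=np.load(f"pics/{n}1.npy");X=cloud(n,p,d)
    m=red(p)&(d>0); w=np.zeros_like(m); w[b[2]:b[3],b[0]:b[1]]=1; m&=w
    Q=X[m]; print(n,len(Q),Q.mean(0),np.percentile(Q,[5,50,95],axis=0))
    Q=Q[Q[:,2]>.12]
    print(cv2.minAreaRect((Q[:,:2]*1000).astype(np.float32)))
    wh=(p.min(-1)>170)&w&(X[...,2]>.08)&(X[...,2]<.12); print('bridge',X[wh].mean(0),cv2.minAreaRect((X[wh][:,:2]*1000).astype(np.float32)))
    bk=(p.max(-1)<50)&w&(X[...,2]>.155); print('head',bk.sum(),X[bk].mean(0) if bk.any() else 0)
    if n=="top":
        for nm,(u,v) in dict(can=(338,165),purple=(170,190),pink=(245,275),cup=(208,125)).items():
            q=X[v-15:v+15,u-15:u+15].reshape(-1,3); print(nm,q[q[:,2]>.08].mean(0),q[:,2].max())
        cv2.imwrite("pics/z1.png",cv2.resize(p[160:250,200:300,::-1],None,fx=6,fy=6,interpolation=2))
E
```

```text
top 137 [0.51711961 0.23688661 0.14159105] [[0.49318683 0.21586333 0.1392285 ]
 [0.5151688  0.235415   0.14723513]
 [0.54099834 0.2578131  0.15338537]]
((515.912109375, 236.65750122070312), (22.921205520629883, 71.034912109375), 48.303855895996094)
bridge [0.5139306  0.2318301  0.10014305] ((516.742919921875, 237.54568481445312), (108.10709381103516, 26.91501808166504), 73.69791412353516)
head 39 [0.51505794 0.23696713 0.16344601]
can [0.59961133 0.03344968 0.12783085] 1.2347978147457386
purple [0.51248402 0.41862389 0.13181056] 1.2347978147457386
pink [0.32743441 0.23352003 0.13562193] 1.2347978147457386
cup [0.71013368 0.35068902 0.11698125] 1.2347978147457386
scene 167 [0.61371532 0.41165286 0.0622066 ] [[ 0.49284472  0.21474121 -0.78200877]
 [ 0.51472294  0.22999899  0.14068662]
 [ 1.68972086  2.38413514  0.14752757]]
((515.5936889648438, 234.09173583984375), (25.03900718688965, 66.91867065429688), 59.54300308227539)
bridge [0.50870938 0.22028626 0.1000877 ] ((516.4364624023438, 235.40689086914062), (110.01850891113281, 26.933483123779297), 73.13167572021484)
head 32 [0.48023577 0.17003107 0.18766267]
```

View pics/z1.png

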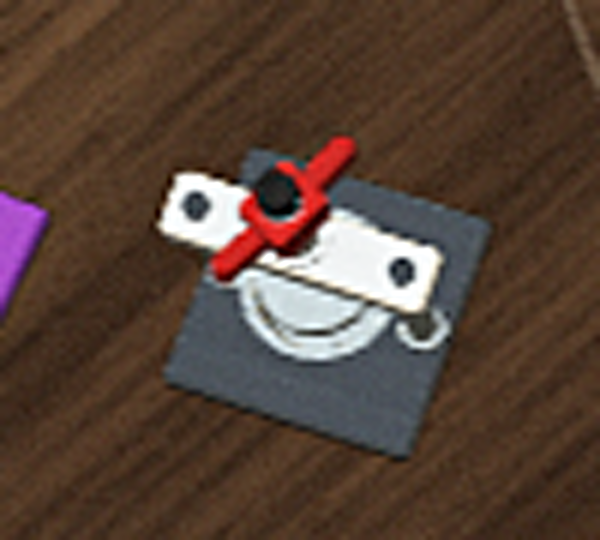

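```bash
python3 -m jog '[0,0,0.3,0,0,0,1, 0.3,-0.25,0.3,0,0,-0.05,1, 0.5,-0.42,0.3,0,0,-0.1,1, 0.7,-0.6,0.3,0,0,-0.15,1, 0.95,-0.8,0.3,0,0,-0.15,1, 0.95,-0.8,0.3,0,0,-0.15,1, 0.95,-0.8,0.3,0,0,-0.15,1, 0.95,-0.8,0.3,0,0,-0.15,1, 0.95,-0.8,0.3,0,0,-0.15,1, 0.95,-0.8,0.3,0,0,-0.15,1]' && python3 -m jog '[0.45,-0.4,0,0,0,0,1, 0.9,-0.8,0,0,0,0,1, 0.9,-0.8,0,0,0,0,1, 0.9,-0.8,0,0,0,0,1, 0.9,-0.8,0,0,0,0,1, 0.9,-0.8,0,0,0,0,1, 0.9,-0.8,0,0,0,0,1, 0.9,-0.8,0,0,0,0,1, 0.9,-0.8,0,0,0,0,1]'
cat > look.py <<'E'
import sys
from h import *
from scipy.spatial.transform import Rotation as R
s=env.get_state(); p,d=eyes.read_camera("wrist"); c=eyes.calibration("wrist")
cv2.imwrite(f"pics/{sys.argv[1]}.png",p[:,:,::-1])
q=s['orientation']; Rm=R.from_quat(q[[1,2,3,0]]).as_matrix()
v,u=np.mgrid[:480,:640]
X=np.stack([(u-c['cx'])/c['fx']*d,(v-c['cy'])/c['fy']*d,d],-1)
T=c['tool_from_camera']; X=(X@T[:3,:3].T+T[:3,3])@Rm.T+s['tcp_pos']
near=np.hypot(X[...,0]-.516,X[...,1]-.237)<.05
m=red(p)&(d>0)&near&(X[...,2]>.12)&(X[...,2]<.17); Q=X[m]
print('nut',len(Q),Q.mean(0) if len(Q) else 0,cv2.minAreaRect((Q[:,:2]*1000).astype(np.float32)) if len(Q) else 0)
b=(p.max(-1)<60)&near&(X[...,2]>.15)&(X[...,2]<.175)&(d>0); Q=X[b]
print('head',b.sum(), Q.mean(0) if len(Q) else 0, cv2.minAreaRect((Q[:,:2]*1000).astype(np.float32)) if len(Q) else 0)
w=(p.min(-1)>140)&(np.hypot(X[...,0]-.516,X[...,1]-.237)<.075)&(X[...,2]>.09)&(X[...,2]<.11); Q=X[w]
print('bridge',w.sum(),cv2.minAreaRect((Q[:,:2]*1000).astype(np.float32)) if len(Q) else 0)
print(s['tcp_pos'],'tool y deg',np.degrees(np.arctan2(Rm[1,1],Rm[0,1])),s['joint_pos'],s['clock'])
E
python3 look.py w1
```

```text
clock: 0.93
tcp_pos: [0.3353, 0.3962, 0.2559]
orientation: [-0.0, 0.356, 0.934, -0.0]
wrist_force: [0.7, 0.1, 0.7]
finger_gap: 0.0855
grip_force: 0.0
clock: 1.68
tcp_pos: [0.5144, 0.2378, 0.2559]
orientation: [-0.001, 0.355, 0.935, -0.0]
wrist_force: [0.3, 0.1, -0.2]
finger_gap: 0.0854
grip_force: 0.0
nut 819 [0.51897816 0.23531015 0.1475492 ] ((516.7308349609375, 237.410888671875), (21.960607528686523, 72.46701049804688), 47.93791198730469)
head 66 [0.51298261 0.24010093 0.16226435] ((515.6449584960938, 238.08441162109375), (15.267889022827148, 13.561798095703125), 56.44641876220703)
bridge 3037 ((517.3753051757812, 236.6918487548828), (109.66697692871094, 27.96926498413086), 73.67147827148438)
[0.51438056 0.23777635 0.25587072] tool y deg 48.4528043858341 [2.91002813e-01 2.89986579e-01 1.58953945e-01 1.44089529e+00
 5.87398779e-04 1.01613820e+00] 1.6833
```

View pics/w1.png

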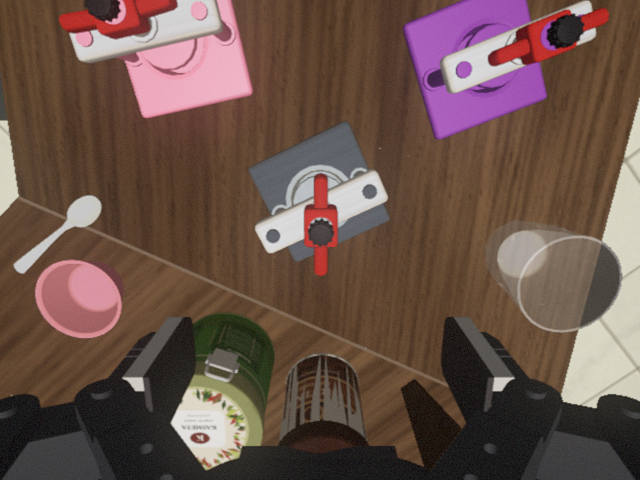

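Seen up close, the target nut is at (320,225) with its wings vertical in the picture, so they line up with the tool. The axis is at (0.5165, 0.2373) and needs about 64° clockwise. Next I descend and grip.

```bash
python3 -m jog '[0.01,0,-0.2,0,0,0,1, 0.01,0,-0.4,0,0,0,1, 0.01,0,-0.5,0,0,0,1, 0.01,0,-0.6,0,0,0,1, 0.01,0,-0.69,0,0,0,1, 0.01,0,-0.69,0,0,0,1, 0.01,0,-0.69,0,0,0,1]' 60 && python3 -m jog '[0,0,0,0,0,0,-0.6, 0,0,0,0,0,0,-0.6, 0,0,0,0,0,0,-0.6, 0,0,0,0,0,0,-0.6, 0,0,0,0,0,0,-1, 0,0,0,0,0,0,-1, 0,0,0,0,0,0,-1, 0,0,0,0,0,0,-1, 0,0,0,0,0,0,-1, 0,0,0,0,0,0,-1]' 60; python3 look.py w2
```

```text
clock: 2.32
tcp_pos: [0.5156, 0.2376, 0.1179]
orientation: [-0.001, 0.354, 0.935, -0.001]
wrist_force: [0.3, 0.2, 0.4]
finger_gap: 0.0851
grip_force: 0.0
clock: 3.15
tcp_pos: [0.5182, 0.2366, 0.119]
orientation: [0.001, 0.356, 0.935, 0.001]
wrist_force: [0.7, 1.9, 5.2]
finger_gap: 0.0126
grip_force: 58.7
nut 653 [0.5343248  0.22159943 0.14761039] ((516.8587646484375, 239.50875854492188), (19.808629989624023, 70.85151672363281), 53.956783294677734)
head 454 [0.52177979 0.24669107 0.16779047] ((514.981689453125, 237.4927215576172), (35.94407653808594, 21.61009407043457), 24.276660919189453)
bridge 7809 ((517.19873046875, 237.2743682861328), (108.72311401367188, 28.398359298706055), 73.7241439819336)
[0.51815078 0.23662171 0.11895674] tool y deg 48.34261848933163 [ 2.87270100e-01  3.34556554e-01 -1.15806861e-01  1.11866615e+00
  3.42352477e-04  1.01432941e+00] 3.15
```

View pics/w2.png

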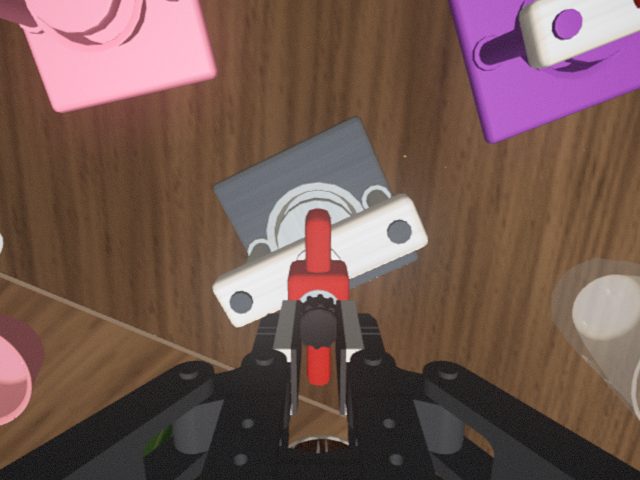

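The gap reads 12.6 mm where 24 mm is expected across the flats, so I zoom in before turning.

```bash
python3 - <<'E'
import cv2
p=cv2.imread("pics/w2.png")
cv2.imwrite("pics/w2z.png",cv2.resize(p[240:440,240:400],None,fx=3.7,fy=3,interpolation=2))
E
```

```text
(no output)
```

View pics/w2z.png

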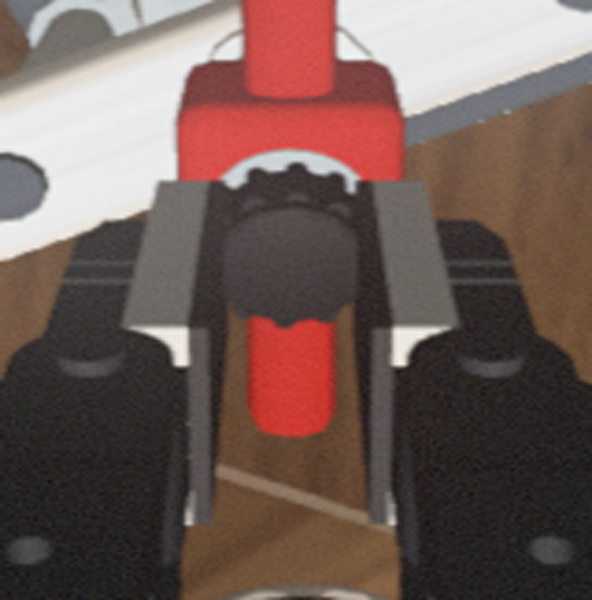

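```bash
cat > chk.py <<'E'
from h import *
from scipy.spatial.transform import Rotation as R
s=env.get_state(); p,d=eyes.read_camera("wrist"); c=eyes.calibration("wrist"); T=c['tool_from_camera']
print(np.round(T,3))
Rm=R.from_quat(s['orientation'][[1,2,3,0]]).as_matrix()
for u,v in [(289,v) for v in range(290,350,6)]+[(320,292),(320,325),(318,280),(318,265),(294,285),(345,285)]:
    z=d[v,u]; t=T[:3,:3]@[(u-c['cx'])/c['fx']*z,(v-c['cy'])/c['fy']*z,z]+T[:3,3]
    print(u,v,'tool mm',np.round(t*1000,1),'world',np.round((Rm@t+s['tcp_pos'])*1000,1))
for q in [(.011,.012,0),(-.011,.012,0),(.011,.012,-.03),(-.011,.012,-.03)]:
    k=np.linalg.inv(T)@[*q,1]; print(q,k[0]/k[2]*c['fx']+c['cx'],k[1]/k[2]*c['fy']+c['cy'])
E
python3 chk.py
```

```text
[[-0.001 -0.957 -0.29   0.072]
 [ 1.    -0.001  0.001 -0.001]
 [-0.001 -0.29   0.957 -0.179]
 [ 0.     0.     0.     1.   ]]
289 290 tool mm [  8.7 -11.7 -29.5] world [503.8 233.6 148.4]
289 296 tool mm [  6.2 -11.7 -29.5] world [505.7 231.9 148.4]
289 302 tool mm [  9.9 -10.8 -42.9] world [503.5 235.1 161.8]
289 308 tool mm [  9.  -10.6 -45.9] world [504.3 234.6 164.8]
289 314 tool mm [  9.6 -10.2 -51.9] world [504.1 235.4 170.8]
289 320 tool mm [  9.7  -9.9 -56.3] world [504.2 235.6 175.2]
289 326 tool mm [  9.5  -9.7 -59.9] world [504.5 235.6 178.8]
289 332 tool mm [  9.4  -9.4 -63.7] world [504.7 235.8 182.6]
289 338 tool mm [  9.5  -9.2 -67.4] world [504.8 236.  186.3]
289 344 tool mm [  9.3  -9.  -70.6] world [505.1 236.  189.5]
320 292 tool mm [  8.6   0.2 -31.1] world [511.8 242.4 150.1]
320 325 tool mm [  2.6   0.1 -46.2] world [516.2 238.4 165.1]
318 280 tool mm [ 13.2  -0.6 -30.4] world [507.9 244.9 149.3]
318 265 tool mm [ 18.   -0.6 -27.2] world [504.2 248.1 146.1]
294 285 tool mm [ 10.8  -9.7 -29.6] world [503.6 236.5 148.5]
345 285 tool mm [ 11.3   9.6 -30.8] world [516.1 251.3 149.7]
(0.011, 0.012, 0) 346.041473512876 259.29170285675724
(-0.011, 0.012, 0) 345.1640267085261 304.28500336874856
(0.011, 0.012, -0.03) 351.12923292743767 284.8664281011541
(-0.011, 0.012, -0.03) 349.90578547394813 336.6386173909221
```

The depth image puts the finger ends about 41 mm behind the reported TCP (z ≈ 0.160), so they are on the screw head, not the nut. I'll open without turning and measure the fingers.

```bash
python3 -m jog '[0,0,0,0,0,0,0, 0,0,0,0,0,0,0, 0,0,0,0,0,0,0, 0,0,0,0,0,0,0, 0,0,0,0,0,0,0, 0,0,0,0,0,0,0]'; python3 look.py w3; python3 - <<'E'
from h import *
from scipy.spatial.transform import Rotation as R
s=env.get_state(); p,d=eyes.read_camera("wrist"); c=eyes.calibration("wrist"); T=c['tool_from_camera']
v,u=np.mgrid[:480,:640]
X=np.stack([(u-c['cx'])/c['fx']*d,(v-c['cy'])/c['fy']*d,d],-1)@T[:3,:3].T+T[:3,3]
X*=1000
for a in (20,24,28,32,36,40):
  for sg in(1,-1):
    m=(d>0)&(abs(X[...,1]*sg-a)<2)&(X[...,0]<16)&(X[...,0]>-5)&(X[...,2]<-0)
    q=X[m]; print(a*sg,len(q), np.round(q[q[:,2].argmax()],1) if len(q) else '', np.round(np.percentile(q[:,2],[50,100]),1) if len(q) else '')
E
```

```text
clock: 3.75
tcp_pos: [0.5173, 0.2362, 0.118]
orientation: [-0.0, 0.356, 0.935, -0.0]
wrist_force: [0.5, 0.1, -0.7]
finger_gap: 0.0429
grip_force: 0.0
nut 776 [0.53390047 0.22296704 0.14852092] ((517.587646484375, 238.85975646972656), (23.092365264892578, 71.10136413574219), 38.69436264038086)
head 1226 [0.52015124 0.24091637 0.16757096] ((518.2604370117188, 234.87191772460938), (69.64871978759766, 22.68095588684082), 48.9080924987793)
bridge 7508 ((517.087890625, 237.1645050048828), (108.94869995117188, 28.27281379699707), 73.59333038330078)
[0.51733514 0.23619615 0.11797616] tool y deg 48.3375110471998 [ 2.87184659e-01  3.35437017e-01 -1.17039236e-01  1.11880059e+00
 -4.21317910e-05  1.01433232e+00] 3.75
20 3040 [ -4.5  21.1 -37.4] [-105.3  -37.4]
-20 2565 [ -4.3 -21.9 -37.6] [-108.   -37.6]
24 2785 [  9.   25.9 -42. ] [-91.9 -42. ]
-24 3074 [  9.  -25.7 -41.8] [-92.8 -41.8]
28 1325 [  9.   26.5 -42.8] [-86.6 -42.8]
-28 1590 [  9.1 -26.4 -42. ] [-88.2 -42. ]
32 963 [  4.8  31.5 -43.8] [-79.1 -43.8]
-32 1046 [  5.1 -33.3 -44.2] [-82.7 -44.2]
36 1009 [  5.4  34.2 -50.3] [-91.3 -50.3]
-36 903 [  5.3 -34.1 -46.8] [-90.2 -46.8]
40 1481 [  4.4  39.7 -78.6] [-92.5 -78.6]
-40 1279 [  4.7 -39.9 -78.9] [-92.1 -78.9]
```

View pics/w3.png

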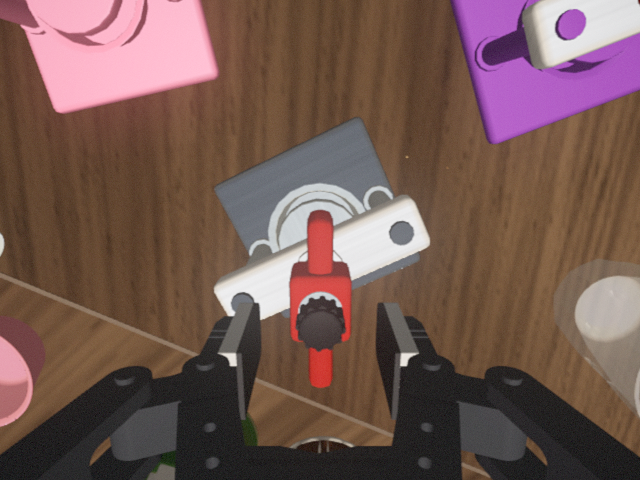

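The finger ends sit about 11 mm above the hub top, so the grip went onto the screw head. The fingers effectively end about 40 mm short of the reported TCP. I'll descend in stages, checking the finger depth against the hub and the force.

```bash
python3 -m jog '[0,0,-0.05,0,0,0,0, 0,0,-0.1,0,0,0,0, 0,0,-0.1,0,0,0,0, 0,0,-0.1,0,0,0,0]'
cat > tip.py <<'E'
from h import *
s=env.get_state(); p,d=eyes.read_camera("wrist"); c=eyes.calibration("wrist"); T=c['tool_from_camera']
v,u=np.mgrid[:480,:640]
X=np.stack([(u-c['cx'])/c['fx']*d,(v-c['cy'])/c['fy']*d,d],-1)@T[:3,:3].T+T[:3,3]
X*=1000
for a in (24,26,28,32):
  for sg in(1,-1):
    m=(d>0)&(abs(X[...,1]*sg-a)<2)&(X[...,0]<16)&(X[...,0]>-5)&(X[...,2]<-25)&~(p.min(-1)>140)
    q=X[m]; print(a*sg,len(q), np.round(q[q[:,2].argmax()],1) if len(q) else '')
m=red(p)&(abs(X[...,0])<40)&(abs(X[...,1])<11)&(d>0); print('red z',np.percentile(X[m][:,2],[2,25,50,75,98]), s['tcp_pos'],s['wrist_force'])
import sys; cv2.imwrite(f"pics/{sys.argv[1]}.png",p[:,:,::-1])
E
python3 tip.py w4
```

```text
clock: 4.18
tcp_pos: [0.5164, 0.236, 0.0968]
orientation: [-0.001, 0.356, 0.935, -0.001]
wrist_force: [-0.3, 0.5, 0.3]
finger_gap: 0.0423
grip_force: 0.0
24 2656 [  8.9  25.3 -41.8]
-24 2961 [  8.8 -24.  -41.5]
26 1962 [  8.8  27.5 -41.4]
-26 2294 [  8.8 -26.9 -41.4]
28 1327 [  8.8  27.5 -41.4]
-28 1559 [  8.8 -26.9 -41.4]
32 965 [  4.9  31.8 -43.9]
-32 1058 [  5.  -30.9 -44. ]
red z [-67.13385371 -52.31211412 -51.3041697  -50.22409317 -47.54352756] [0.51638767 0.23598076 0.0967856 ] [-0.26981987  0.49976555  0.34210607]
```

View pics/w4.png

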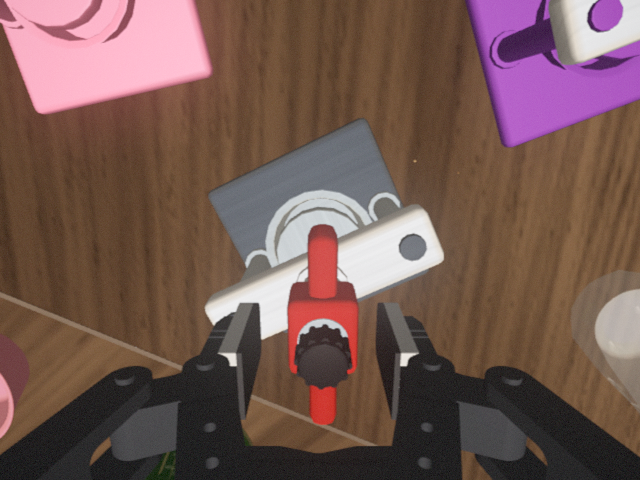

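Contact-free at TCP 0.097, which confirms the offset. The hub is centred at u≈323 between the fingers, whose ends are at z≈0.138. I go 17 mm lower and grip gently.

```bash
python3 -m jog '[0,0.006,-0.05,0,0,0,0, 0,0.006,-0.085,0,0,0,0, 0,0.006,-0.085,0,0,0,0, 0,0.006,-0.085,0,0,0,0]' && python3 -m jog '[0,0,0,0,0,0,-0.4, 0,0,0,0,0,0,-0.7, 0,0,0,0,0,0,-1, 0,0,0,0,0,0,-1, 0,0,0,0,0,0,-1, 0,0,0,0,0,0,-1, 0,0,0,0,0,0,-1]' 60;  python3 tip.py w5
```

```text
clock: 4.57
tcp_pos: [0.5168, 0.2374, 0.0804]
orientation: [-0.001, 0.356, 0.935, -0.0]
wrist_force: [-0.4, 0.4, 0.2]
finger_gap: 0.0428
grip_force: 0.0
clock: 5.15
tcp_pos: [0.5174, 0.2373, 0.0815]
orientation: [0.0, 0.356, 0.935, -0.0]
wrist_force: [-2.6, -3.0, 3.8]
finger_gap: 0.0233
grip_force: 60.2
24 743 [  5.   22.8 -43.3]
-24 1144 [  5.  -23.7 -42.3]
26 422 [  5.2  24.3 -46.9]
-26 499 [  4.6 -24.3 -43.2]
28 769 [  4.8  27.8 -76.4]
-28 506 [  5.2 -27.9 -76.4]
32 1507 [  5.1  30.1 -78.3]
-32 1404 [  5.2 -30.1 -77.8]
red z [-82.7362338  -67.23414212 -66.29350055 -64.87508961 -54.74085515] [0.51739923 0.23731813 0.08151993] [-2.56979177 -3.02693289  3.80909262]
```

View pics/w5.png

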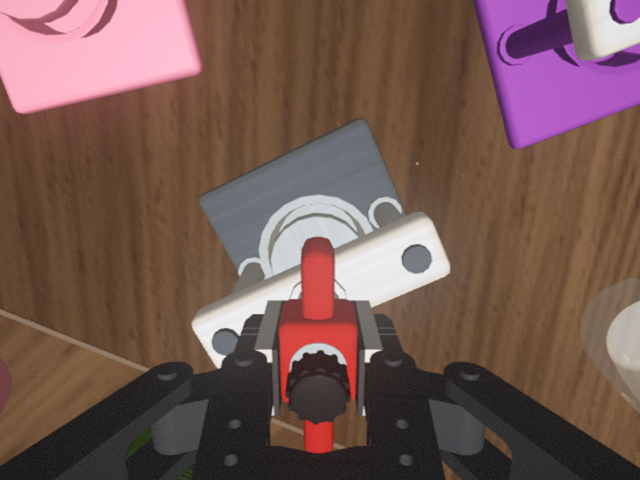

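The fingers now straddle the hub flats (270–370, 340), with a gap of 23.3 mm. Now I turn clockwise and sink with the nut.

```bash
python3 -m jog '[0,0,-0.0015,0,0,-0.035,-1, 0,0,-0.003,0,0,-0.07,-1, 0,0,-0.0045,0,0,-0.105,-1, 0,0,-0.006,0,0,-0.14,-1, 0,0,-0.0075,0,0,-0.175,-1, 0,0,-0.009,0,0,-0.21,-1, 0,0,-0.0105,0,0,-0.245,-1, 0,0,-0.012,0,0,-0.28,-1, 0,0,-0.013,0,0,-0.31,-1, 0,0,-0.013,0,0,-0.31,-1]' 80; python3 -c "
from workcell import env;print(env.get_state()['ft_torque'])"; python3 look.py w6
```

```text
clock: 6.03
tcp_pos: [0.5159, 0.2367, 0.0791]
orientation: [-0.0, 0.753, 0.658, -0.001]
wrist_force: [-7.8, -5.4, 10.2]
finger_gap: 0.0232
grip_force: 81.3
[-0.8665393   1.27216044 -0.11547582]
nut 2162 [0.51577483 0.23606765 0.14336276] ((515.75634765625, 232.4456329345703), (56.82172775268555, 24.519454956054688), 80.75413513183594)
head 14378 [0.51840978 0.24187727 0.16683606] ((516.6040649414062, 236.41664123535156), (27.018110275268555, 96.51974487304688), 81.93106842041016)
bridge 6730 ((517.3156127929688, 237.32733154296875), (109.10850524902344, 28.197404861450195), 73.5965347290039)
[0.51586603 0.23670609 0.07913584] tool y deg -7.702519131396433 [ 2.89259511e-01  3.61771021e-01 -1.79161246e-01  1.03244084e+00
 -8.19377084e-04  1.99448940e+00] 6.0333
```

Now about 8.8° remain; I go into the stop.

```bash
python3 -m jog '[0,0,-0.0008,0,0,-0.03,-1, 0,0,-0.0015,0,0,-0.05,-1, 0,0,-0.0018,0,0,-0.065,-1, 0,0,-0.0018,0,0,-0.08,-1, 0,0,-0.0018,0,0,-0.08,-1, 0,0,-0.0018,0,0,-0.08,-1]' 80; python3 -c "
from workcell import env;print(env.get_state()['ft_torque'])"; python3 look.py w7
```

```text
clock: 6.58
tcp_pos: [0.5155, 0.2368, 0.0787]
orientation: [0.0, 0.827, 0.562, -0.002]
wrist_force: [-8.2, -4.8, 10.6]
finger_gap: 0.0231
grip_force: 83.2
[-1.06022018  1.41156301  1.73483218]
nut 2204 [0.51638833 0.23713365 0.14259967] ((515.768798828125, 233.1185760498047), (57.808006286621094, 24.450542449951172), 72.36278533935547)
head 13286 [0.52359718 0.23901504 0.16629954] ((516.7971801757812, 236.35800170898438), (27.18818473815918, 95.83782958984375), 68.52708435058594)
bridge 6767 ((517.1061401367188, 237.280029296875), (109.2939224243164, 28.145700454711914), 73.52339935302734)
[0.51548659 0.23679163 0.078717  ] tool y deg -21.63992470038671 [ 2.89818387e-01  3.61993166e-01 -1.79937208e-01  1.03194588e+00
 -1.18818775e-03  2.23830209e+00] 6.5833
```

The torque jumped from -0.1 to 1.7 N m, so the stop is reached. I release and lift.

```bash
python3 -m jog '[0,0,0,0,0,0,0, 0,0,0,0,0,0,0, 0,0,0,0,0,0,0, 0,0,0,0,0,0,0, 0,0,0,0,0,0,0, 0,0,0.15,0,0,0,0, 0,0,0.35,0,0,0,0, 0,0,0.55,0,0,0,0, 0,0,0.75,0,0,0,0, 0,0,0.75,0,0,0,0, 0,0,0.75,0,0,0,0]'; python3 look.py w8; python3 - <<'E'
from h import *
p,d=eyes.read_camera("wrist"); cv2.imwrite("pics/w9.png",p[:,:,::-1])
E
```

```text
clock: 7.55
tcp_pos: [0.5196, 0.2382, 0.2315]
orientation: [0.001, 0.828, 0.56, 0.003]
wrist_force: [-0.2, -0.5, -0.7]
finger_gap: 0.0425
grip_force: 0.0
nut 116 [0.5167516  0.23947788 0.14234679] ((516.2938232421875, 239.0933837890625), (69.49024200439453, 20.378271102905273), 66.09107971191406)
head 15 [0.51853831 0.24245753 0.15937389] ((519.6980590820312, 242.36720275878906), (5.399785041809082, 14.282588958740234), 62.88645935058594)
bridge 2448 ((517.4218139648438, 237.13217163085938), (109.1798095703125, 28.052581787109375), 73.50619506835938)
[0.51963913 0.23817881 0.23146552] tool y deg -21.866221640544634 [2.89325550e-01 2.93750157e-01 1.04969248e-01 1.37527208e+00
 6.91072687e-05 2.24174855e+00] 7.55
```

View pics/w9.png

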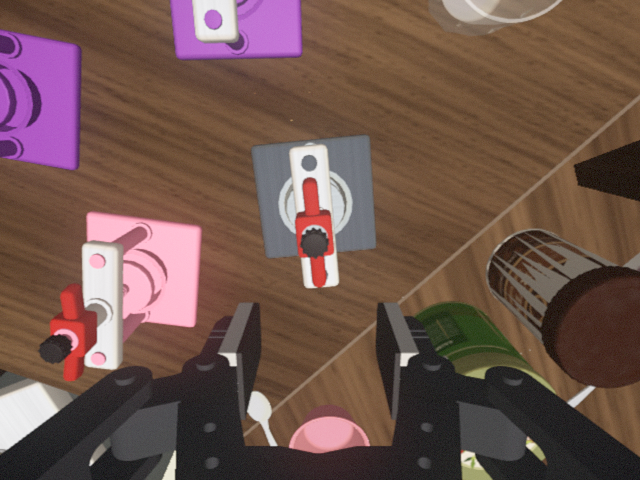

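The nut sits along the bridge. I check the angle properly with a looser colour mask, and check that the blue nut and the screw head are unchanged.

```bash
sed -i 's/return.*/return (p[...,0]>70)\&(p[...,0]>2.2*p[...,1])\&(p[...,0]>2.2*p[...,2])/' h.py; python3 look.py w10
python3 - <<'E'
from h import *
p,d=eyes.read_camera("top");p0=np.load("pics/top1p.npy")
print('blue stand diff',np.abs(p[180:240,420:490].astype(int)-p0[180:240,420:490]).mean(), env.get_state()['clock'])
E
```

```text
nut 1562 [0.51855541 0.24150462 0.14550981] ((517.1734008789062, 238.06011962890625), (71.77961730957031, 22.96677017211914), 72.7015380859375)
head 27 [0.51886033 0.24240599 0.16017183] ((518.322509765625, 241.74734497070312), (8.004561424255371, 15.28137493133545), 76.85870361328125)
bridge 2494 ((517.4585571289062, 237.08724975585938), (109.29454040527344, 27.939119338989258), 73.56932067871094)
[0.51741183 0.23750069 0.22769705] tool y deg -21.86235558104347 [ 2.89345273e-01  2.96249073e-01  9.92731086e-02  1.37416193e+00
 -7.21126942e-06  2.24171166e+00] 7.65
blue stand diff 11.85968253968254 7.75
```

```bash
python3 - <<'E'
from h import *
p,d=eyes.read_camera("top");p0=np.load("pics/top1p.npy")
for q in(p0,p):
    a=q[180:240,420:490].astype(int); m=(a[...,2]>70)&(a[...,2]>1.8*a[...,0])
    v,u=np.nonzero(m); print(m.sum(), u.mean() if m.any() else 0,v.mean() if m.any() else 0,cv2.minAreaRect(np.c_[u,v].astype(np.float32)) if m.any() else 0, a.mean((0,1)))
E
```

```text
134 43.134328358208954 20.559701492537314 ((43.568965911865234, 20.327585220336914), (10.21324348449707, 29.525558471679688), 21.801410675048828) [98.51238095 89.57309524 83.0497619 ]
128 43.1796875 20.390625 ((43.63793182373047, 20.155170440673828), (10.21324348449707, 29.15416717529297), 21.801410675048828) [85.57380952 77.98666667 72.39642857]
```

The blue nut hasn't moved; the difference was only shading. Handing in.

```bash
python3 -c "
from workcell import env;print(env.hand_in())"
```

```text
the job is handed in; nothing more can be done
None
```

I turned the red wing nut clockwise to its stop, let go and handed the job in at about 8 s: its wings lie within about 1° of the bridge and the blue nut is unmoved, but my first grip closed on the black screw head with about 60 N, with no turn commanded while it was held.

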